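Fit a snap ring over an axle stub

ROBOT

A 7-joint arm with a two-finger parallel gripper is mounted at the origin on the work surface. World frame = base frame: x ahead of the robot, y to its left, z up, the work surface at z = 0. Lengths are in m, angles in rad, forces in N, time in s.
With the tool pointing down it reaches from about 0.4 to 0.875 m from the base axis. Payload 19.3 kg.
Tool frame: the origin (TCP) lies midway between the tips of the shut fingers; the grasp point (between the pads) lies 19 mm behind it; z points along the fingers, y is the direction in which the jaws open and shut (so a half turn about z gives the same grasp; the last joint's range is limited). The gripper opens to 85 mm and grips with 20 to 120 N. Pads are 22 mm wide; open, the fingers measure 114 mm over their backs; the gripper's body (76 mm by 85 mm) begins 54 mm behind the grasp point. The pads swing forward as they close: fully open they stand 13 mm farther back than shut.
Start: joints at [-1.211, 0.521, -0.036, 1.599, 0.021, 1.021, -0.113], TCP at [0.26, 0.568, 0.231] pointing down, gripper open.
Joint ranges: [-2.91, 2.91], [-0.3, 2.13], [-1.5, 1.42], [0.17, 2.43], [-1.26, 4.41], [0.16, 1.93], [-2.52, 2.52]. Speed limits (rad/s): [1.89, 1.89, 2.39, 2.39, 3.01, 3.01, 3.01].

INTERFACE

Orientations are given as [roll, pitch, yaw] about the fixed x, y, z axes, in that order (R = Rz(yaw) Ry(pitch) Rx(roll)).
In Python, from workcell import bot gives the robot as it stands.
- The arm moves only by the tool servo_tool, never from a script. Its argument "plan" is a list of rows, each a list of 5 numbers: the shift along the world's x, y, z in mm, then the turn about the world's z in rad, then the gripper's target within -1 to 1 (shut at 1, half-way at 0, fully open at -1). In form: [[tx, ty, tz, yaw, jaw], ...]. A call has exactly 10 rows; each row is the pose to reach, as a shift and turn from the pose commanded when the call began; what a row does not reach only later rows make up. A row lasts 1/12 s, in which the tool goes at most 41.7 mm and 7.16 degrees, less where a joint would pass 70% of its speed; a pose out of reach is approached as far as the arm can. A call with a gripper value outside its range is refused whole. The fingers move at their own pace and stop on an object; "squeeze" is the grip in N (left out, the last holds). Time passes only in rows, so rows that repeat a pose let the fingers close, or fill a call up. It gives the time, the measured TCP pose, the force and the opening at its end, in the units of the state.
- bot.observe(): the state, without advancing time (a new reading comes with each control period).
- bot.grab_frame(name): name is "scene" or "top" or "wrist"; returns the picture (420x560x3 uint8, blue, green, red); there is no depth.
- bot.calibration(name): a dict with "fx", "fy", "cx", "cy" (pixels), "T" (4x4, takes a point from camera to world coordinates). Camera axes: x right, y down, z forward; pixel columns grow to the right and rows downward; lengths in m; the calibration is good to about 2 mm. A picture is of the moment at which its call begins: read the wrist's pose just before it. calibration takes no time and is no camera call; for the wrist camera it gives the pose at the moment of the call.
- bot.job_done(): hands the job in, once; it reports no verdict.
The state is a dict: "clock": time; "qpos": joint angles; "qd": joint speeds; "joint_efforts": joint torques, N m; "position": TCP position; "tool_rot": TCP orientation; "force": force on the tool from outside, world axes, zero at the start; "moment": the same for the moment, N m; "grip_width": finger opening in m.
Only numpy, scipy, OpenCV 4.12 (cv2) and the standard library are available. Lean on these libraries where they do the work, as an engineer would, in place of code of your own. Each camera call takes 0.05 s, during which the arm holds its last target.

TASK

First slide the blue cover fully shut over the open inspection hole of the axle housing, so that nothing can fall in. Then take the orange-handled snap-ring pliers from their rest, squeeze the handles to spread the ring on their tips, bring the spread ring over the top of the upright axle stub and lower it level, without forcing it, until it is in line with the groove. Finish like that: still holding the pliers squeezed, with the ring spread, centred round the groove and not resting on anything; leave the jar, bearing, spanner and socket alone.

Things in the scene. Friction and masses are not known exactly. Their poses are not given: they have to be found in the camera images.
- housing: Fixed grey cast-iron axle housing, 220 x 190 mm, on two timber blocks; flat top 85 mm above the bench. Origin on the bench under its centre; z up, x along its long side. The upright stub stands at x +40, y -45 mm; the 50 x 46 mm inspection hole in its top is centred at x -45, y +45 mm. Nothing on it but the stub is higher than 116 mm above the bench.
- stub_groove (a point): Point on the stub's axis at the middle of the groove, 130 mm above the bench. The stub is a vertical 36 mm diameter steel shaft; its groove is 10 mm high (125 to 135 mm above the bench) and 30 mm in diameter. Below the groove the shaft is 36 mm wide down to a 62 mm diameter bearing whose top is 115 mm above the bench.
- stub_top (a point): Centre of the stub's top end, 150 mm above the bench, edge chamfered.
- cover (a joint): Flat blue sliding cover plate (66 x 64 x 5 mm) in two rails on the housing. 0 = fully shut over the inspection hole (end stop), 0.060 m = fully open (end stop). It opens along the housing's +x and stays where it is left; about 2 N of friction plus a drag of 8 N per m/s.
- cover_tab (a point): Middle of the top of the black upright tab on the cover: 12 mm thick along the slide direction (housing x), 34 mm wide across it, standing 25 mm above the plate; top 116 mm above the bench. Moves with the cover.
- rest: Fixed wooden tool rest: 12 mm base board, a post under the pliers' pivot and a bar under the handle ends, both 50 mm high, with the handles free between them. Origin on the bench; its x is the direction in which the pliers point.
- pliers: Loose snap-ring pliers, about 0.22 kg, lying flat on the rest. Origin on the pivot axis at the handles' underside (50 mm above the bench at the start); x from handles to tips, z up. Two orange-sleeved handles, 14 mm high, run back to 125 mm behind the pivot, flaring apart. The tips bend down and carry a flat steel snap ring, permanently held on them.
- handle_mid (a point): Where to grip: midway between the handles, 65 mm behind the pivot, 7 mm above their underside (half their height). Outer width over the handles here: 60 mm relaxed, 32 mm fully squeezed, when the outer faces are parallel. Fingers close along the pliers' y. Rest's front post ends 45 mm ahead of here, its rear bar begins 45 mm behind.
- ring_center (a point): Centre of the spread ring's bore, at half its thickness: in the pliers' frame 77.8 mm ahead of the pivot, 18 mm below the handles' underside (142.8 mm ahead of and 25 mm below handle_mid). Ring 4 mm thick, all within 35 mm of here. Bore 34 mm relaxed (too small for the stub); fully spread it leaves about 3 mm all round the stub when this point is on its axis.
- handle_left (a joint): Squeeze of the pliers: turn of each handle about the pivot in rad (both move alike). 0 = relaxed, 0.22 = fully squeezed against the stop, ring fully spread. A spring opens them; about 12 N on each handle at the grip place holds them fully squeezed, more does no harm.
- grease_jar: White jar with red cap, 60 mm diameter, 70 mm high, beyond the work; leave alone. Origin under its centre.
- bearing: Aluminium-coloured bearing ring lying flat, 60 mm outside diameter, 16 mm high; leave alone. Origin under its centre.
- spanner: Steel spanner lying on the bench to the left; leave alone. Origin under its middle.
- socket: Steel wrench socket standing on the bench to the right, 32 mm diameter, 42 mm high; leave alone. Origin under its centre.
There are look-alikes about, which are no part of the job. What is shaped like the pliers but red or yellow is not meant.

How it is judged:
By the outcome, as a careful person would: the job done as asked, in the order asked, and still so for the second after the job is handed in, while the arm keeps its last pose, push and grip.
It also fails if it takes over 54 s, if anything falls off the work surface, if the arm or the gripper's body presses on something with over 40 N, if the wrist force passes 120 N, or if a joint passes its speed limit or range.

## Working session

There is one attempt and no reset: what is moved stays moved. The work goes in short steps, Python scripts to look and compute and a tool call to move; the robot and the scene stay as the last step left them, time stands still between calls to the robot, and variables do not carry over. Pictures are saved under pics/ and viewed, and the job is handed in when it is done.

Besides the shell and the picture viewer there is one more tool, called after "Request:" as a command line: name --pt "numbers of a row" for each row, then --argument value for the rest. servo_tool: Moves the arm, as the interface text tells. Its arguments: {"type":"object","properties":{"plan":{"type":"array","items":{"type":"array","items":{"type":"number"}}},"squeeze":{"type":"number"}},"required":["plan"]}

```bash
mkdir -p pics; python3 - <<'E'
from workcell import bot
import cv2,numpy as np
print(bot.observe())
for n in ["scene","top","wrist"]:
    c=bot.calibration(n); print(n,c)
    cv2.imwrite(f"pics/{n}0.png",bot.grab_frame(n))
E
```

```text
{'clock': 0.0, 'qpos': array([-1.21118624,  0.5220007 , -0.03630867,  1.5999801 ,  0.02121882,
        1.02111709, -0.11278163]), 'qd': array([ 5.31574796e-04,  5.94724354e-04, -1.04762141e-03,  1.21098090e-03,
        6.74540700e-05,  4.70948676e-04,  3.17878892e-03]), 'joint_efforts': array([-2.45997207e-04, -9.27107334e+01,  1.97979525e+00, -3.69951117e+01,
        1.78589911e-02,  7.79728463e-03,  1.52901979e-06]), 'position': array([0.26034722, 0.56783208, 0.23074424]), 'tool_rot': array([-3.14047774e+00,  1.05403191e-04,  2.71178412e+00]), 'force': array([-0.41970769, -0.78751097, -0.18869881]), 'moment': array([ 0.00042868,  0.03674639, -0.01460661]), 'grip_width': 0.08576799201718785}
scene {'fx': 542.0603210812984, 'fy': 542.0603210812984, 'cx': 274.1537669139903, 'cy': 209.7267074202273, 'T': array([[ 0.77858431,  0.35727851, -0.51590556,  1.24012063],
       [ 0.62719364, -0.41571723,  0.6586405 , -0.86615959],
       [ 0.02084727, -0.83637985, -0.54775372,  0.84402066],
       [ 0.        ,  0.        ,  0.        ,  1.        ]])}
top {'fx': 431.11592142920813, 'fy': 431.11592142920813, 'cx': 281.48096881274745, 'cy': 209.55459537296815, 'T': array([[ 8.66065796e-03, -9.96400008e-01,  8.43327809e-02,
         4.62685586e-01],
       [-9.99962410e-01, -8.59485507e-03,  1.14331274e-03,
         1.71523832e-02],
       [-4.14368793e-04, -8.43395127e-02, -9.96436990e-01,
         1.27384393e+00],
       [ 0.00000000e+00,  0.00000000e+00,  0.00000000e+00,
         1.00000000e+00]])}
wrist {'fx': 301.6891436036705, 'fy': 301.6891436036705, 'cx': 278.8302247173435, 'cy': 204.77287568049317, 'T': array([[ 0.41778834,  0.86766471,  0.269464  ,  0.19156654],
       [ 0.90854375, -0.39863824, -0.12504323,  0.60021638],
       [-0.00107694,  0.29706144, -0.95485776,  0.37392405],
       [ 0.        ,  0.        ,  0.        ,  1.        ]])}
```

View pics/scene0.png

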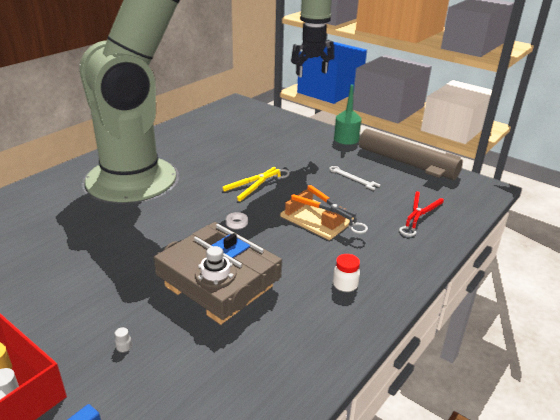

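View pics/top0.png

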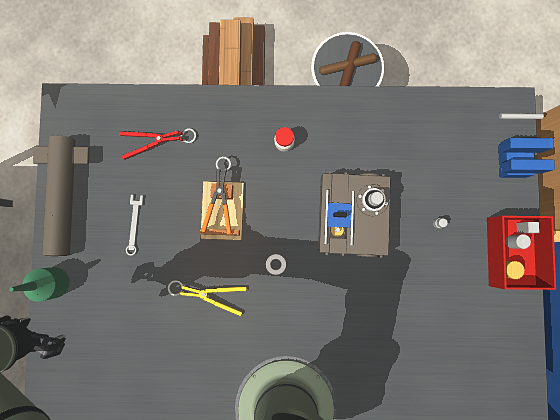

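View pics/wrist0.png

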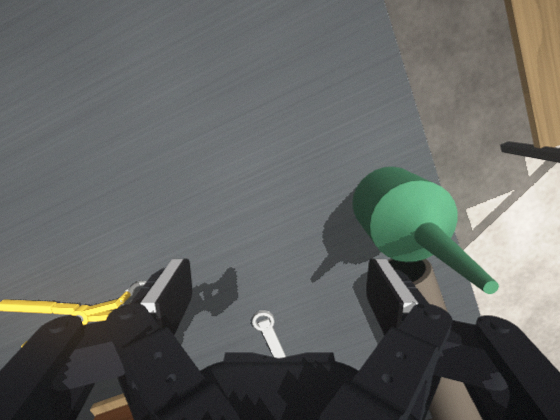

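```bash
python3 - <<'E'
import cv2
t=cv2.imread("pics/top0.png")
cv2.imwrite("pics/top0_h.png",cv2.resize(t[165:260,310:400],None,fx=6,fy=6,interpolation=cv2.INTER_CUBIC))
cv2.imwrite("pics/top0_p.png",cv2.resize(t[150:245,190:255],None,fx=6,fy=6,interpolation=cv2.INTER_CUBIC))
s=cv2.imread("pics/scene0.png")
cv2.imwrite("pics/scene0_c.png",cv2.resize(s[170:320,145:375],None,fx=3.4,fy=3.4,interpolation=cv2.INTER_CUBIC))
E
```

```text
(no output)
```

View pics/top0_h.png

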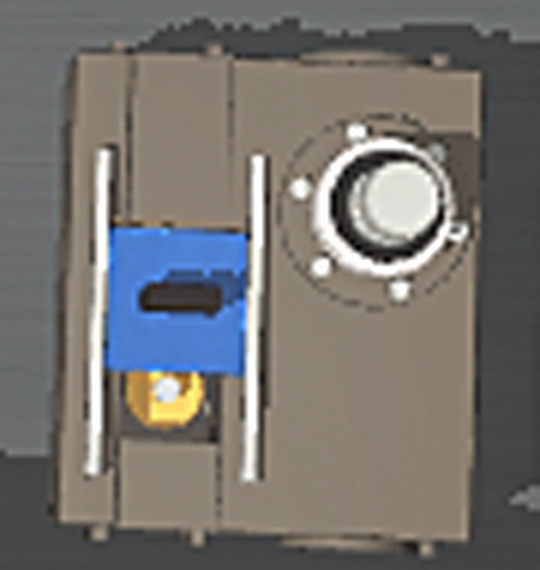

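View pics/top0_p.png

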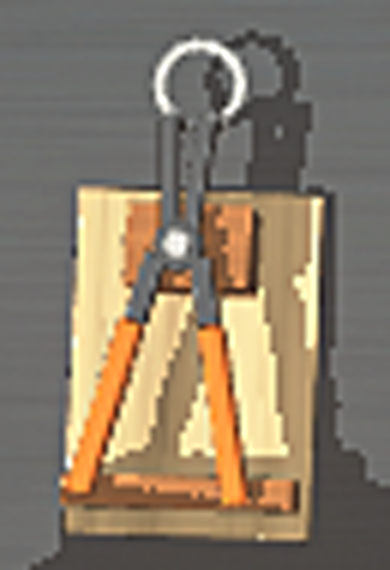

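View pics/scene0_c.png

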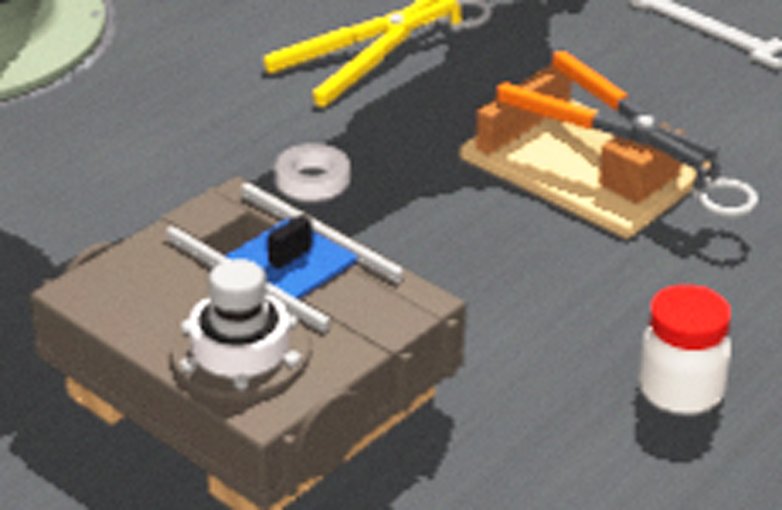

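```bash
cat > h.py <<'E'
import numpy as np,cv2
from workcell import bot
def ray(name,uv,z,cal=None):
    c=cal or bot.calibration(name); T=c["T"]
    d=T[:3,:3]@np.array([(uv[0]-c["cx"])/c["fx"],(uv[1]-c["cy"])/c["fy"],1]); o=T[:3,3]
    return o+d*(z-o[2])/d[2]
def proj(name,p,cal=None):
    c=cal or bot.calibration(name); T=c["T"]
    q=T[:3,:3].T@(np.array(p)-T[:3,3]); return np.array([q[0]/q[2]*c["fx"]+c["cx"],q[1]/q[2]*c["fy"]+c["cy"]])
E
python3 - <<'E'
from h import *
np.set_printoptions(precision=4,suppress=True)
H=lambda u,v:((u+.5)/6-.5+310,(v+.5)/6-.5+165)
P=lambda u,v:((u+.5)/6-.5+190,(v+.5)/6-.5+150)
cs=[ray("top",H(*p),.085) for p in [(77,55),(480,70),(470,540),(57,522)]]
for c in cs: print(c)
cen=sum(cs)/4; d=(cs[0]+cs[1]-cs[2]-cs[3])/2; print("cen",cen,"len",np.linalg.norm(d),"wid",np.linalg.norm(cs[0]-cs[1]),np.linalg.norm(cs[3]-cs[2]),"ang",np.arctan2(d[1],d[0]))
a=np.arctan2(d[1],d[0]);R=np.array([[np.cos(a),-np.sin(a)],[np.sin(a),np.cos(a)]])
print("stub pred",cen[:2]+R@[.04,-.045])
print("stub top",ray("top",H(403,198),.150))
print("tab",ray("top",H(180,297),.116), "pred y shut", cen[:2]+R@[-.045,.045])
hole=[ray("top",H(*p),.085) for p in [(122,440),(212,442)]];print("hole edge",hole)
print("cover",[ray("top",H(*p),.092) for p in [(108,228),(248,230),(243,376),(103,368)]])
print("pivot",ray("top",P(176,243),.068)); e=(ray("top",P(80,488),.064)+ray("top",P(236,495),.064))/2
r=ray("top",P(200,86),.034);print("ends",e,"ring",r)
d=r-e;print(np.arctan2(d[1],d[0]),np.linalg.norm(d[:2]))
S=lambda u,v:((u+.5)/3.4-.5+145,(v+.5)/3.4-.5+170)
print("scene stub",ray("scene",S(238,277),.150),"tab",ray("scene",S(290,238),.104),"pivot",ray("scene",S(646,122),.068),"ring",ray("scene",S(727,197),.032))
E
```

```text
[ 0.6644 -0.0947  0.085 ]
[ 0.659  -0.2818  0.085 ]
[ 0.4419 -0.2745  0.085 ]
[ 0.4484 -0.0857  0.085 ]
cen [ 0.5534 -0.1842  0.085 ] len 0.21671186923819416 wid 0.1871537551425225 0.1889153753013167 ang -0.03758870244994132
stub pred [ 0.5917 -0.2306]
stub top [ 0.5915 -0.2311  0.15  ]
tab [ 0.5498 -0.1381  0.116 ] pred y shut [ 0.5102 -0.1375]
hole edge [array([ 0.4861, -0.1155,  0.085 ]), array([ 0.4856, -0.1567,  0.085 ])]
cover [array([ 0.5831, -0.1083,  0.092 ]), array([ 0.5827, -0.1726,  0.092 ]), array([ 0.5156, -0.17  ,  0.092 ]), array([ 0.5188, -0.106 ,  0.092 ])]
pivot [0.6183 0.1953 0.068 ]
ends [0.5017 0.2019 0.064 ] ring [0.6995 0.1903 0.034 ]
-0.05850395382213165 0.19814279397088347
scene stub [ 0.5911 -0.2353  0.15  ] tab [ 0.5447 -0.1399  0.104 ] pivot [0.6184 0.1876 0.068 ] ring [0.6964 0.1878 0.032 ]
```

Request:
servo_tool --pt "289 -706 0 -1.18 0" --pt "289 -706 0 -1.18 0" --pt "289 -706 0 -1.18 0" --pt "289 -706 0 -1.18 0" --pt "289 -706 0 -1.18 0" --pt "289 -706 0 -1.18 0" --pt "289 -706 0 -1.18 0" --pt "289 -706 0 -1.18 0" --pt "289 -706 0 -1.18 0" --pt "289 -706 0 -1.18 0" --squeeze 30

```text
clock: 0.98
position: [0.4185, 0.1806, 0.2314]
tool_rot: [3.141, -0.0, 1.524]
force: [2.0, 0.8, -0.3]
grip_width: 0.0426
```

Request:
servo_tool --pt "130 -318 -30 0 0" --pt "130 -318 -30 0 0" --pt "130 -318 -30 0 0" --pt "130 -318 -30 0 0" --pt "130 -318 -30 0 0" --pt "130 -318 -30 0 0" --pt "130 -318 -30 0 0" --pt "130 -318 -30 0 0" --pt "130 -318 -30 0 0" --pt "130 -318 -30 0 0"

```text
clock: 1.82
position: [0.5484, -0.1394, 0.2007]
tool_rot: [-3.141, 0.002, 1.527]
force: [-0.2, -0.3, -0.4]
grip_width: 0.0426
```

```bash
python3 - <<'E'
from h import *
print(bot.observe()["position"],bot.observe()["tool_rot"],bot.observe()["qpos"])
c=bot.calibration("wrist");np.set_printoptions(precision=5,suppress=True);print(c)
cv2.imwrite("pics/w1.png",bot.grab_frame("wrist"))
E
```

```text
[ 0.54840397 -0.13942633  0.20066825] [-3.14099757e+00  1.59323576e-03  1.52700125e+00] [-0.14709555  0.49495548  0.40658758  1.80661707 -0.24206936  0.88955852
  0.32561787]
{'fx': 301.6891436036705, 'fy': 301.6891436036705, 'cx': 278.8302247173435, 'cy': 204.77287568049317, 'T': array([[ 0.99899, -0.04255, -0.01461,  0.55212],
       [-0.04497, -0.95331, -0.29862, -0.06272],
       [-0.00123,  0.29898, -0.95426,  0.34366],
       [ 0.     ,  0.     ,  0.     ,  1.     ]])}
```

View pics/w1.png

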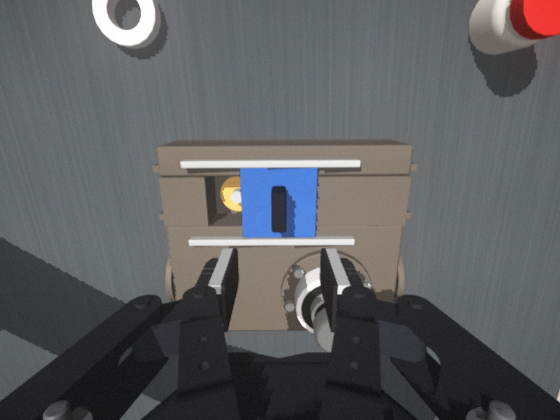

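```bash
python3 - <<'E'
from h import *
w=cv2.imread("pics/w1.png")
cv2.imwrite("pics/w1c.png",cv2.resize(w[130:270,190:380],None,fx=4,fy=4,interpolation=cv2.INTER_CUBIC))
print(proj("wrist",(.5498,-.1381,.116)),proj("wrist",(.5915,-.231,.150)))
E
```

```text
[281.10551521 212.51076001] [339.6594935  337.17447841]
```

View pics/w1c.png

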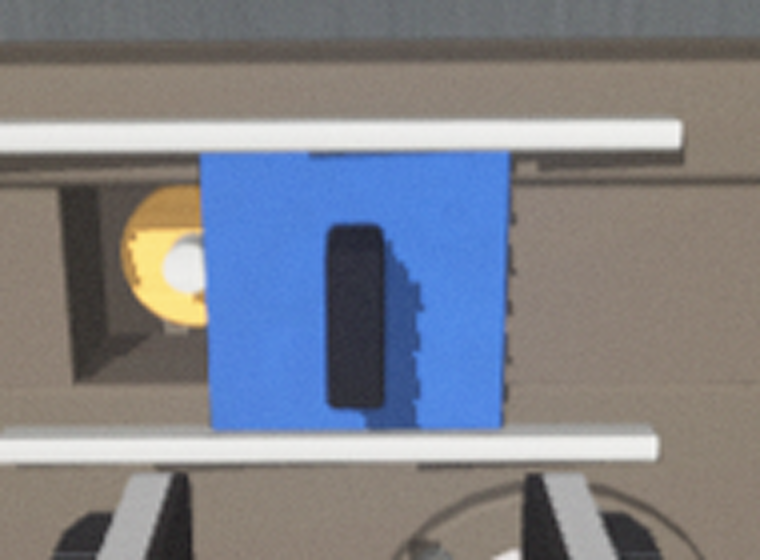

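Request:
servo_tool --pt "0 2 -40 0 0" --pt "0 2 -80 0 0" --pt "0 2 -102 0 0" --pt "0 2 -102 0 0" --pt "0 2 -102 0 1" --pt "0 2 -102 0 1" --pt "0 2 -102 0 1" --pt "0 2 -102 0 1" --pt "0 2 -102 0 1" --pt "0 2 -102 0 1" --squeeze 25

```text
clock: 2.7
position: [0.5493, -0.1333, 0.1012]
tool_rot: [3.139, -0.0, 1.532]
force: [-0.9, 1.6, 11.1]
grip_width: 0.0114
```

Request:
servo_tool --pt "-4 0 2 0 1" --pt "-9 0.3 2 0 1" --pt "-14 0.5 2 0 1" --pt "-19 0.7 2 0 1" --pt "-23 0.9 2 0 1" --pt "-27 1 2 0 1" --pt "-30 1.1 2 0 1" --pt "-33 1.2 2 0 1" --pt "-35 1.3 2 0 1" --pt "-35 1.3 2 0 1"

```text
clock: 3.53
position: [0.513, -0.1319, 0.1015]
tool_rot: [-3.141, -0.0, 1.532]
force: [-2.4, 4.3, -2.4]
grip_width: 0.0111
```

Request:
servo_tool --pt "-1 0 0 0 1" --pt "-2 0 0 0 1" --pt "-3 0 0 0 1" --pt "-4 0 0 0 1" --pt "-5 0 0 0 1" --pt "-6 0 0 0 1" --pt "-6 0 0 0 1" --pt "-6 0 0 0 1" --pt "-6 0 0 0 1" --pt "-6 0 0 0 1"

```text
clock: 4.37
position: [0.5086, -0.1318, 0.1015]
tool_rot: [3.14, -0.0, 1.532]
force: [7.0, 6.0, -8.3]
grip_width: 0.0112
```

Request:
servo_tool --pt "-1 0 0 0 1" --pt "-2 0 0 0 1" --pt "-3 0 0 0 1" --pt "-3 0 0 0 1" --pt "-3 0 0 0 1" --pt "-3 0 0 0 1" --pt "-3 0 0 0 1" --pt "-3 0 0 0 1" --pt "-3 0 0 0 1" --pt "-3 0 0 0 1"

```text
clock: 5.2
position: [0.5083, -0.1318, 0.1017]
tool_rot: [3.135, 0.001, 1.533]
force: [25.4, 3.9, -25.5]
grip_width: 0.0112
```

Request:
servo_tool --pt "1 0 0 0 0" --pt "1 0 0 0 0" --pt "1 0 0 0 0" --pt "1 0 0 0 0" --pt "1 0 0 0 0" --pt "1 0 30 0 0" --pt "1 0 60 0 0" --pt "1 30 90 0 -0.5" --pt "1 60 110 0 -1" --pt "1 70 120 0 -1"

```text
clock: 6.03
position: [0.506, -0.0588, 0.2238]
tool_rot: [3.139, -0.002, 1.534]
force: [0.3, 1.7, 0.6]
grip_width: 0.0772
```

```bash
python3 - <<'E'
from h import *
cv2.imwrite("pics/w2.png",bot.grab_frame("wrist"))
t=bot.grab_frame("top");cv2.imwrite("pics/t2.png",t)
cv2.imwrite("pics/t2c.png",cv2.resize(t[165:260,310:400],None,fx=6,fy=6,interpolation=cv2.INTER_CUBIC))
E
```

```text
(no output)
```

View pics/w2.png

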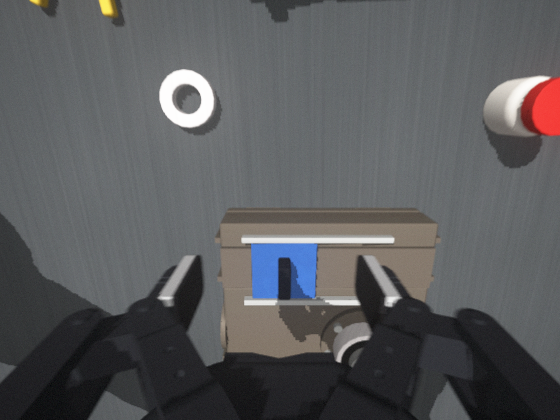

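View pics/t2.png

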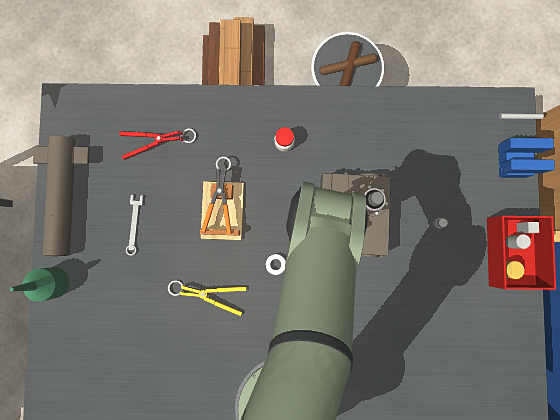

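Request:
servo_tool --pt "47 258 -10 1.553 -1" --pt "47 258 -10 1.553 -1" --pt "47 258 -10 1.553 -1" --pt "47 258 -10 1.553 -1" --pt "47 258 -10 1.553 -1" --pt "47 258 -10 1.553 -1" --pt "47 258 -10 1.553 -1" --pt "47 258 -10 1.553 -1" --pt "47 258 -10 1.553 -1" --pt "47 258 -10 1.553 -1"

```text
clock: 6.97
position: [0.5523, 0.1948, 0.2101]
tool_rot: [-3.14, -0.001, 2.787]
force: [0.2, -0.2, 0.0]
grip_width: 0.0854
```

```bash
python3 - <<'E'
from h import *
t=bot.grab_frame("scene");cv2.imwrite("pics/s3c.png",cv2.resize(t[170:320,145:375],None,fx=3.4,fy=3.4,interpolation=cv2.INTER_CUBIC))
E
```

```text
(no output)
```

View pics/s3c.png

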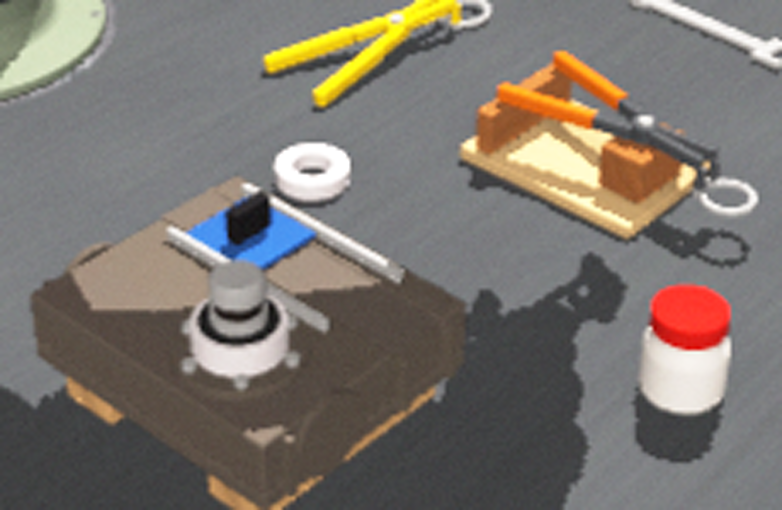

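Request:
servo_tool --pt "0 2 0 0.3 -1" --pt "0 2 0 0.3 -1" --pt "0 2 0 0.3 -1" --pt "0 2 0 0.3 -1" --pt "0 2 0 0.3 -1" --pt "0 2 0 0.3 -1" --pt "0 2 0 0.3 -1" --pt "0 2 0 0.3 -1" --pt "0 2 0 0.3 -1" --pt "0 2 0 0.3 -1"

```text
clock: 7.85
position: [0.5523, 0.1979, 0.2113]
tool_rot: [-3.142, -0.0, 3.081]
force: [-0.4, -0.6, -0.2]
grip_width: 0.0853
```

```bash
python3 - <<'E'
from h import *
import pickle
print(bot.observe()["position"],bot.observe()["tool_rot"],bot.observe()["qpos"])
c=bot.calibration("wrist");pickle.dump(c,open("c4.pkl","wb"))
w=bot.grab_frame("wrist")
cv2.imwrite("pics/w4.png",w);cv2.imwrite("pics/w4c.png",cv2.resize(w[100:300,180:380],None,fx=3,fy=3,interpolation=cv2.INTER_CUBIC))
E
```

```text
[0.55225779 0.1978902  0.2112676 ] [-3.14152726e+00 -2.32498913e-05  3.08133426e+00] [-0.4363503   0.48214137 -0.01228721  1.72586479  0.00714475  0.93368182
  1.05905039]
```

View pics/w4.png

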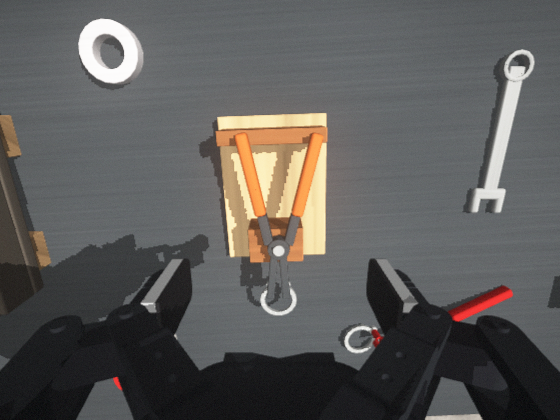

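View pics/w4c.png

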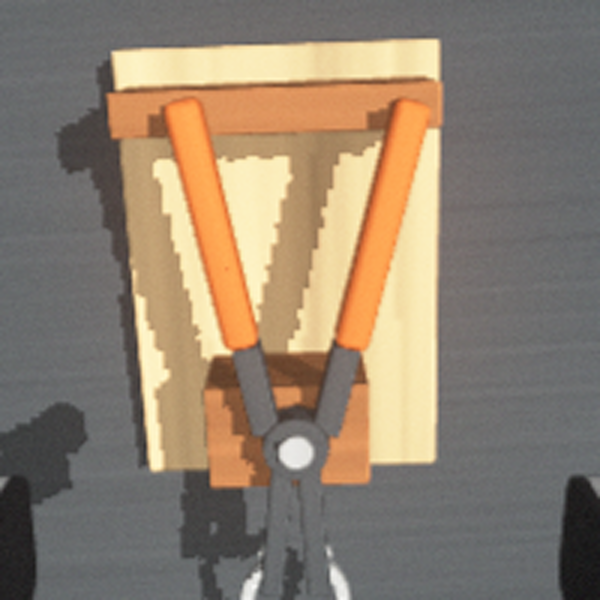

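```bash
python3 - <<'E'
from h import *
import pickle
np.set_printoptions(precision=4,suppress=True)
c=pickle.load(open("c4.pkl","rb"))
W=lambda u,v:((u+.5)/3-.5+180,(v+.5)/3-.5+100)
R=lambda uv,z:ray("wrist",uv,z,c)
p=R(W(295,453),.068);a=R(W(184,105),.064);b=R(W(411,107),.064);r=R((279,299.5),.034)
print(p,a,b,(a+b)/2,r,np.linalg.norm(a-b))
d=r-(a+b)/2; d=d[:2]/np.linalg.norm(d[:2]);print(np.arctan2(d[1],d[0]), np.linalg.norm((r-p)[:2]),np.linalg.norm((p-(a+b)/2)[:2]))
print("mid",p[:2]-.065*d)
h=[R(W(x,y),.064) for x,y in [(212,230),(385,230)]];print(h)
E
```

```text
[0.6156 0.1936 0.068 ] [0.4958 0.1662 0.064 ] [0.5007 0.2372 0.064 ] [0.4982 0.2017 0.064 ] [0.6982 0.1896 0.034 ] 0.07116579239132372
-0.0604893101981403 0.08270990018315791 0.11764092810281784
mid [0.5507 0.1975]
[array([0.536 , 0.1714, 0.064 ]), array([0.5395, 0.2278, 0.064 ])]
```

Request:
servo_tool --pt "0 0 -40 0 -1" --pt "0 0 -80 0 -1" --pt "0 0 -120 0 -1" --pt "0 0 -150 0 -1" --pt "0 0 -165 0 -1" --pt "0 0 -175 0 -1" --pt "0 0 -175 0 -1" --pt "0 0 -175 0 -1" --pt "0 0 -175 0 -1" --pt "0 0 -175 0 -1" --squeeze 60

```text
clock: 8.73
position: [0.5531, 0.1981, 0.0377]
tool_rot: [3.141, 0.002, 3.082]
force: [0.2, -0.1, -0.1]
grip_width: 0.0857
```

```bash
python3 - <<'E'
from h import *
w=bot.grab_frame("wrist");cv2.imwrite("pics/w5.png",w)
t=bot.grab_frame("scene");cv2.imwrite("pics/s5c.png",cv2.resize(t[130:280,200:400],None,fx=4,fy=4,interpolation=cv2.INTER_CUBIC))
E
```

```text
(no output)
```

View pics/w5.png

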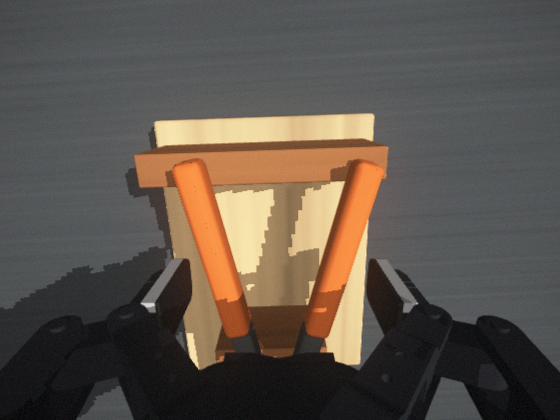

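View pics/s5c.png

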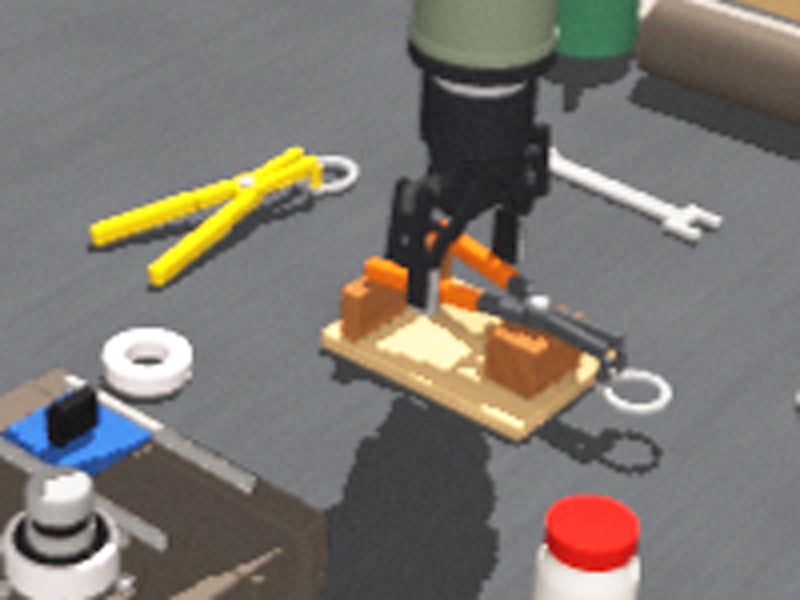

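Request:
servo_tool --pt "0 0 -2 0 1" --pt "0 0 -2 0 1" --pt "0 0 -2 0 1" --pt "0 0 -2 0 1" --pt "0 0 -2 0 1" --pt "0 0 -2 0 1" --pt "0 0 -2 0 1" --pt "0 0 -2 0 1" --pt "0 0 -2 0 1" --pt "0 0 -2 0 1"

```text
clock: 9.67
position: [0.5522, 0.198, 0.0356]
tool_rot: [3.141, 0.0, 3.082]
force: [-8.5, -2.1, 26.8]
grip_width: 0.0282
```

```bash
python3 - <<'E'
from h import *
print(bot.observe()["grip_width"],bot.observe()["force"])
w=bot.grab_frame("wrist");cv2.imwrite("pics/w6.png",w)
t=bot.grab_frame("scene");cv2.imwrite("pics/s6c.png",cv2.resize(t[130:280,200:400],None,fx=4,fy=4,interpolation=cv2.INTER_CUBIC))
E
```

```text
0.02817687432238905 [-8.49170611 -2.08129053 26.84927635]
```

View pics/w6.png

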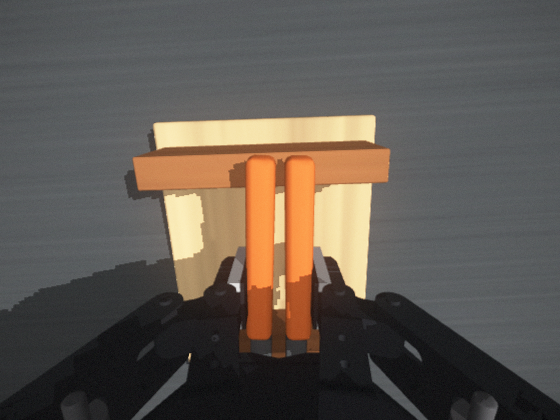

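View pics/s6c.png

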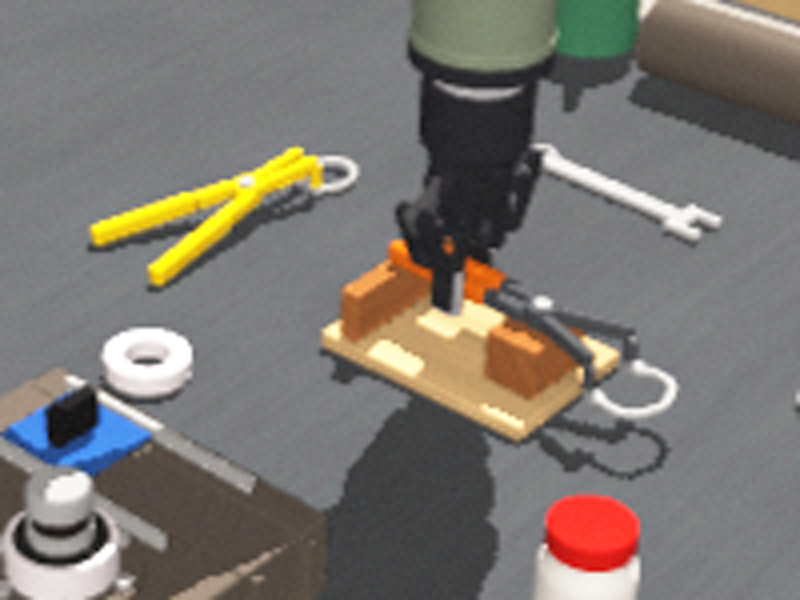

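Request:
servo_tool --pt "0 0 3 0 1" --pt "0 0 8 0 1" --pt "0 0 18 0 1" --pt "0 0 35 0 1" --pt "0 0 60 0 1" --pt "0 0 90 0 1" --pt "0 0 120 0 1" --pt "0 0 145 0 1" --pt "0 0 160 0 1" --pt "0 0 165 0 1"

```text
clock: 10.6
position: [0.5532, 0.1981, 0.2025]
tool_rot: [3.14, 0.003, 3.082]
force: [1.1, 0.2, -0.8]
grip_width: 0.0273
```

```bash
python3 - <<'E'
from h import *
w=bot.grab_frame("wrist");cv2.imwrite("pics/w7.png",w)
t=bot.grab_frame("scene");cv2.imwrite("pics/s7c.png",cv2.resize(t[80:280,200:400],None,fx=4,fy=4,interpolation=cv2.INTER_CUBIC)[:600])
print(bot.observe()["force"],bot.observe()["position"],bot.observe()["qpos"])
E
```

```text
[-0.04652585 -0.17585032 -2.48194244] [0.55249805 0.19789032 0.20011233] [-0.43558724  0.49464888 -0.01311722  1.73731696  0.00794161  0.90826629
  1.05889538]
```

View pics/s7c.png

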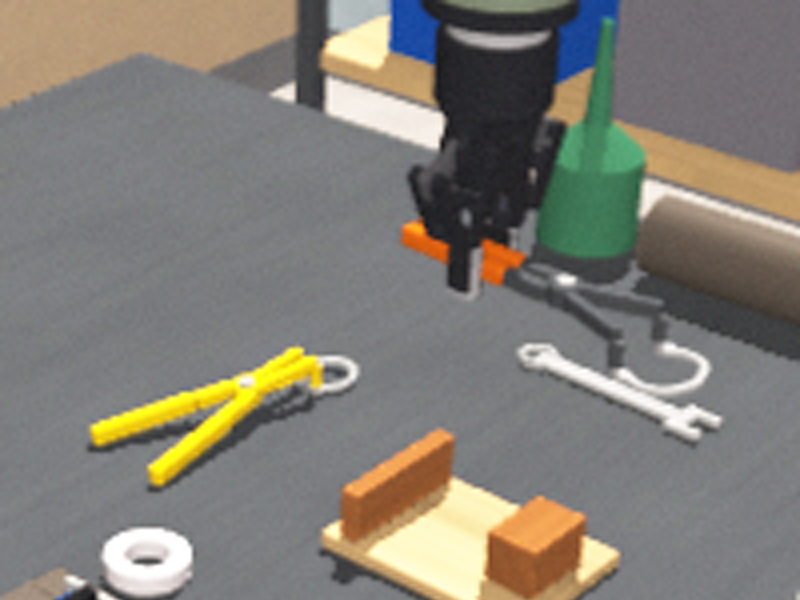

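View pics/w7.png

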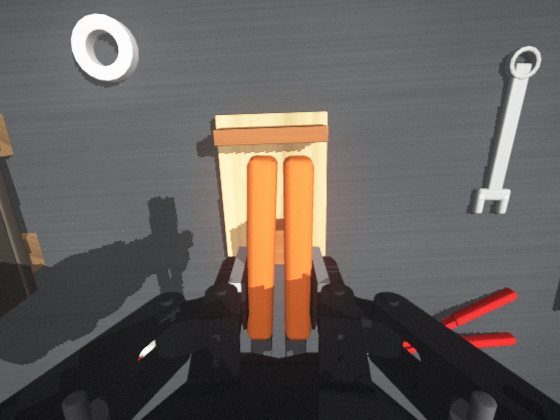

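Request:
servo_tool --pt "-5 -20 5 0 1" --pt "-15 -60 5 0 1" --pt "-24 -100 5 0 1" --pt "-34 -140 5 0 1" --pt "-44 -180 5 0 1" --pt "-54 -220 5 0 1" --pt "-64 -260 5 0 1" --pt "-74 -300 5 0 1" --pt "-81 -330 5 0 1" --pt "-86 -350 5 0 1"

```text
clock: 11.53
position: [0.4643, -0.1555, 0.2031]
tool_rot: [-3.141, -0.002, 3.079]
force: [0.6, -0.7, -2.5]
grip_width: 0.0272
```

Request:
servo_tool --pt "-4 -15 0 0 1" --pt "-8 -30 0 0 1" --pt "-12 -45 0 0 1" --pt "-15 -58 0 0 1" --pt "-17 -66 0 0 1" --pt "-17 -70 0 0 1" --pt "-17 -70 0 0 1" --pt "-17 -70 0 0 1" --pt "-17 -70 0 0 1" --pt "-17 -70 0 0 1"

```text
clock: 12.37
position: [0.4495, -0.2215, 0.2042]
tool_rot: [3.141, -0.0, 3.083]
force: [0.2, 0.6, -3.0]
grip_width: 0.0274
```

```bash
cat > look.py <<'E'
from h import *
import sys
k=sys.argv[1]
print(bot.observe()["position"],bot.observe()["tool_rot"],bot.observe()["force"],bot.observe()["grip_width"])
t=bot.grab_frame("top");cv2.imwrite(f"pics/t{k}.png",t);cv2.imwrite(f"pics/t{k}c.png",cv2.resize(t[155:245,320:440],None,fx=6,fy=6,interpolation=cv2.INTER_CUBIC))
t=bot.grab_frame("scene");cv2.imwrite(f"pics/s{k}.png",t);cv2.imwrite(f"pics/s{k}c.png",cv2.resize(t[190:310,150:290],None,fx=5,fy=5,interpolation=cv2.INTER_CUBIC))
E
python3 look.py 8
```

```text
[ 0.44952604 -0.22145055  0.20421913] [ 3.14138813e+00 -3.14619564e-05  3.08277726e+00] [ 0.16537109  0.60678223 -3.03982709] 0.02741782616972934
```

View pics/t8c.png

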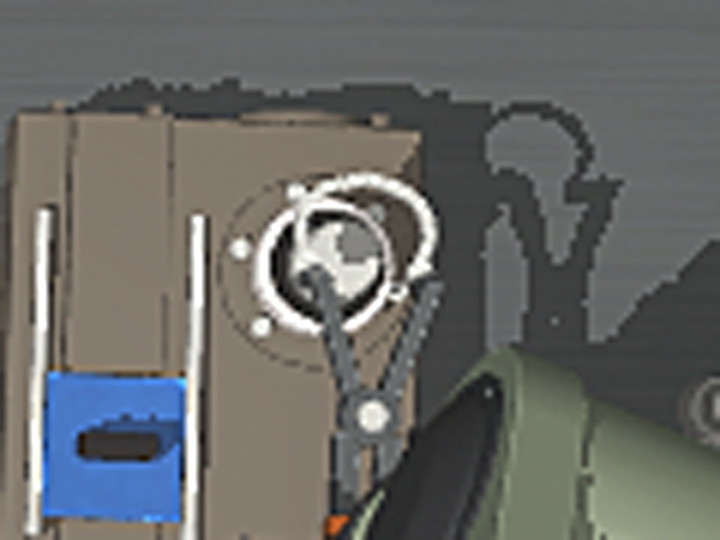

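View pics/s8c.png

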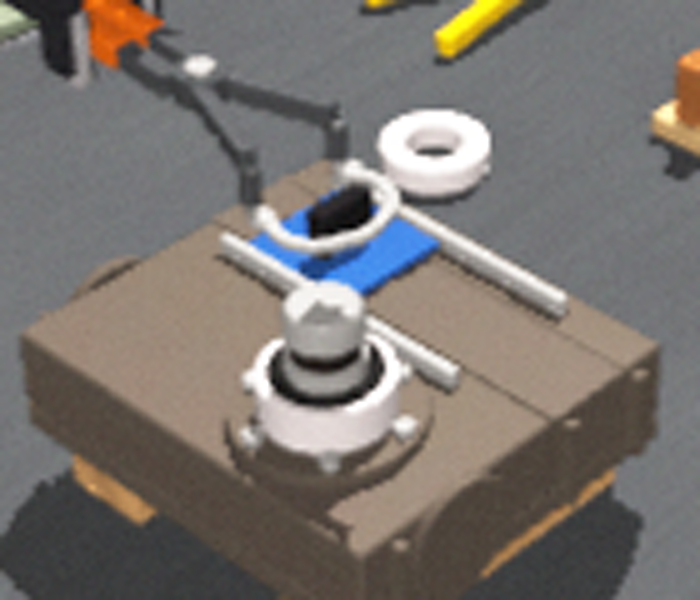

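```bash
cat > ov.py <<'E'
from h import *
import sys
# args: k, ring dx offset, dy, dz mm ; stub x y
k=sys.argv[1]; off=np.array([float(v) for v in sys.argv[2:5]])/1000; st=np.array([float(v) for v in sys.argv[5:7]])
o=bot.observe(); p=o["position"]; y=o["tool_rot"][2]-np.pi
d=np.array([np.cos(y),np.sin(y),0]); n=np.array([-d[1],d[0],0])
rc=p+d*(.1428+off[0])+n*off[1]+np.array([0,0,-.0036+off[2]])
print("ring pred",rc)
th=np.linspace(0,2*np.pi,73)
def circ(c,r): return [c+r*np.array([np.cos(t),np.sin(t),0]) for t in th]
for name,f,(r0,r1,c0,c1),s in [("top",f"pics/t{k}.png",(155,245,320,440),8-2),("scene",f"pics/s{k}.png",(190,310,150,290),5)]:
    im=cv2.imread(f)[r0:r1,c0:c1]; im=cv2.resize(im,None,fx=s,fy=s,interpolation=cv2.INTER_CUBIC)
    for c,r,col in [(rc,.021,(0,0,255)),(np.array([*st,.150]),.018,(0,255,0)),(np.array([*st,.115]),.031,(255,0,255)),(rc+d*(-.0778)+np.array([0,0,.018+.018]),.004,(255,255,0))]:
        q=np.array([proj(name,x) for x in circ(c,r)]); q=(q-[c0,r0]+.5)*s-.5
        cv2.polylines(im,[np.round(q).astype(int)],True,col,1,cv2.LINE_AA)
    cv2.imwrite(f"pics/ov_{name}_{k}_{sys.argv[7]}.png",im)
E
python3 ov.py 8 0 0 0 .5915 -.232 a
```

```text
ring pred [ 0.59199906 -0.23007704  0.20068958]
```

View pics/ov_top_8_a.png

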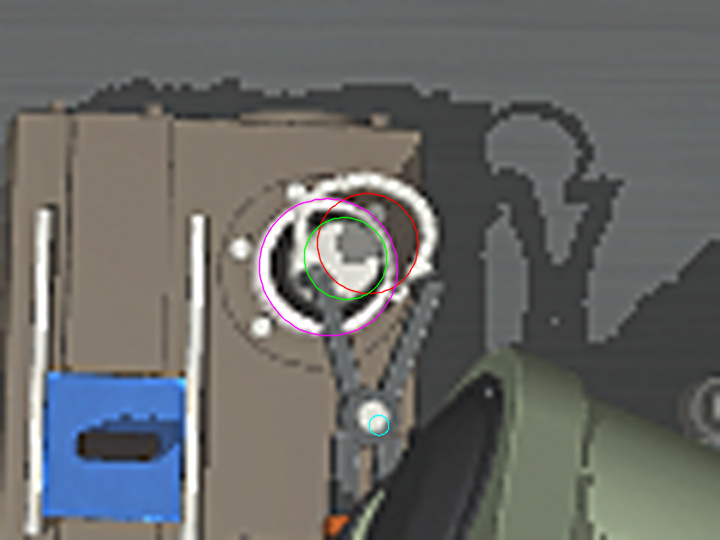

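View pics/ov_scene_8_a.png

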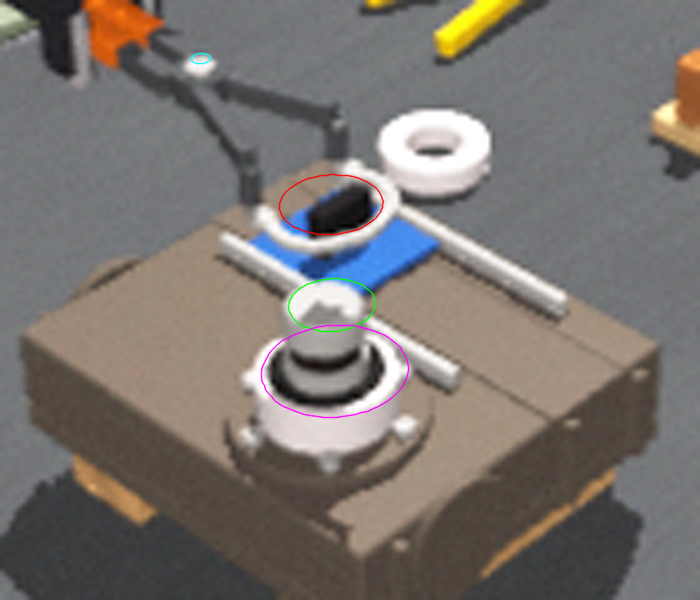

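```bash
python3 - <<'E'
import cv2
t=cv2.imread("pics/t8.png");cv2.imwrite("pics/t8z.png",cv2.resize(t[180:215,362:400],None,fx=16,fy=16,interpolation=cv2.INTER_CUBIC))
t=cv2.imread("pics/s8.png");cv2.imwrite("pics/s8z.png",cv2.resize(t[195:275,185:240],None,fx=8,fy=7.5,interpolation=cv2.INTER_CUBIC))
E
```

```text
(no output)
```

View pics/t8z.png

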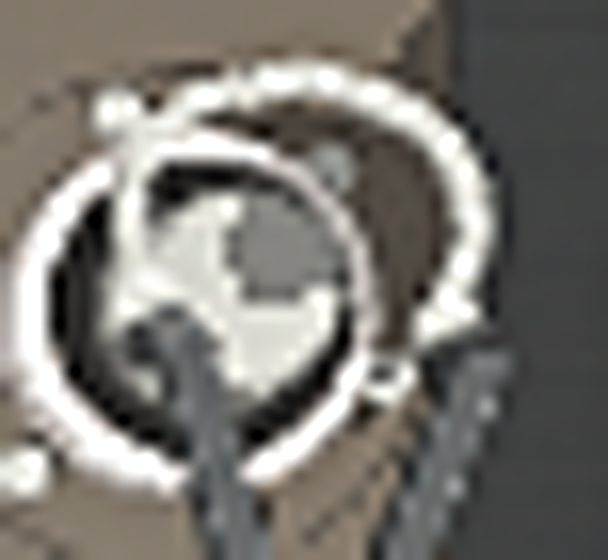

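View pics/s8z.png

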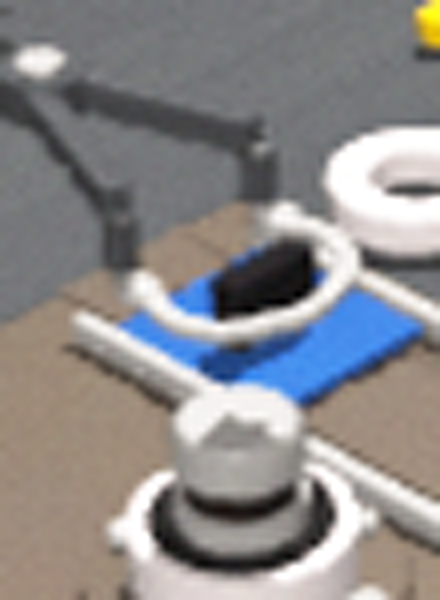

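```bash
python3 - <<'E'
from h import *
np.set_printoptions(precision=4,suppress=True)
print("ring top",ray("top",(380.16,194.1),.2007),"stub",ray("top",(376.9,198.0),.150))
# scene: tips and band points; zoom 8/7.5 offset 185,195
Z=lambda u,v:((u+.5)/8-.5+185,(v+.5)/7.5-.5+195)
for n,p in dict(tipL=(140,288),tipR=(278,215),low=(235,330),right=(345,255)).items(): print(n,ray("scene",Z(*p),.2007))
print("stub top scene",ray("scene",Z(238,420),.150),"piv",ray("scene",Z(38,62),.2187+.016))
for z in(.23,.235,.24):print("pivtop",z,ray("top",(372.5/6-.5+320,415.5/6-.5+155),z),ray("scene",Z(38,62),z))
E
```

```text
ring top [ 0.5945 -0.2285  0.2007] stub [ 0.5904 -0.2315  0.15  ]
tipL [ 0.5773 -0.2546  0.2007]
tipR [ 0.5798 -0.2069  0.2007]
low [ 0.6089 -0.2528  0.2007]
right [ 0.6061 -0.2097  0.2007]
stub top scene [ 0.5893 -0.2344  0.15  ] piv [ 0.5159 -0.2282  0.2347]
pivtop 0.23 [ 0.5186 -0.2245  0.23  ] [ 0.5103 -0.2233  0.23  ]
pivtop 0.235 [ 0.5183 -0.2233  0.235 ] [ 0.5162 -0.2285  0.235 ]
pivtop 0.24 [ 0.5181 -0.2222  0.24  ] [ 0.5222 -0.2338  0.24  ]
```

Request:
servo_tool --pt "-1 -1 -5 0 1" --pt "-2 -2 -10 0 1" --pt "-3 -3 -16 0 1" --pt "-3 -3 -22 0 1" --pt "-3 -3 -28 0 1" --pt "-3 -3 -33 0 1" --pt "-3 -3 -35 0 1" --pt "-3 -3 -35 0 1" --pt "-3 -3 -35 0 1" --pt "-3 -3 -35 0 1"

```text
clock: 13.3
position: [0.4464, -0.2252, 0.1695]
tool_rot: [-3.141, 0.0, 3.082]
force: [0.3, -0.2, -2.2]
grip_width: 0.0272
```

```bash
python3 look.py 9;python3 ov.py 9 0 0 0 .590 -.2315 a; python3 - <<'E'
import cv2
t=cv2.imread("pics/t9.png");cv2.imwrite("pics/t9z.png",cv2.resize(t[180:215,362:400],None,fx=16,fy=16,interpolation=cv2.INTER_CUBIC))
t=cv2.imread("pics/s9.png");cv2.imwrite("pics/s9z.png",cv2.resize(t[205:275,185:240],None,fx=8.5,fy=8.5,interpolation=cv2.INTER_CUBIC))
E
```

```text
[ 0.4464258  -0.22522265  0.16949216] [-3.14144920e+00  3.04279236e-04  3.08181443e+00] [ 0.30344346 -0.24903447 -2.21066935] 0.027208698216552012
ring pred [ 0.58897103 -0.23376365  0.16594425]
```

View pics/t9z.png

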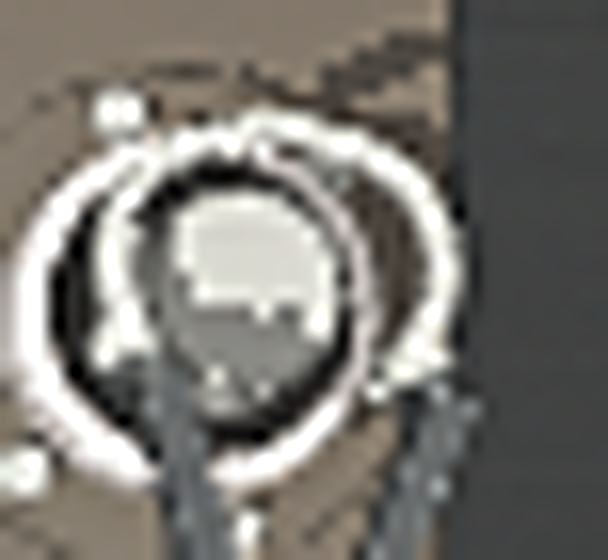

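View pics/s9z.png

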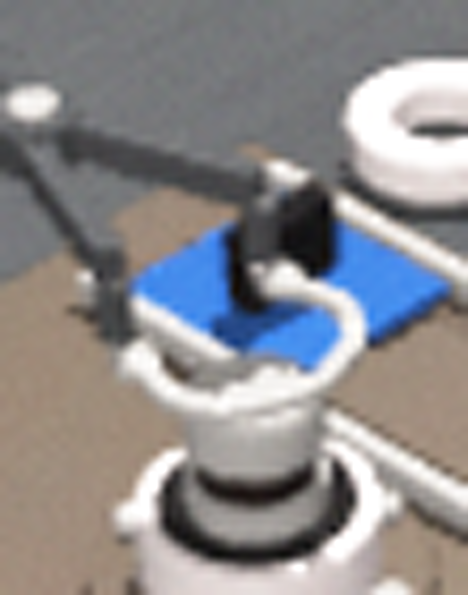

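View pics/ov_top_9_a.png

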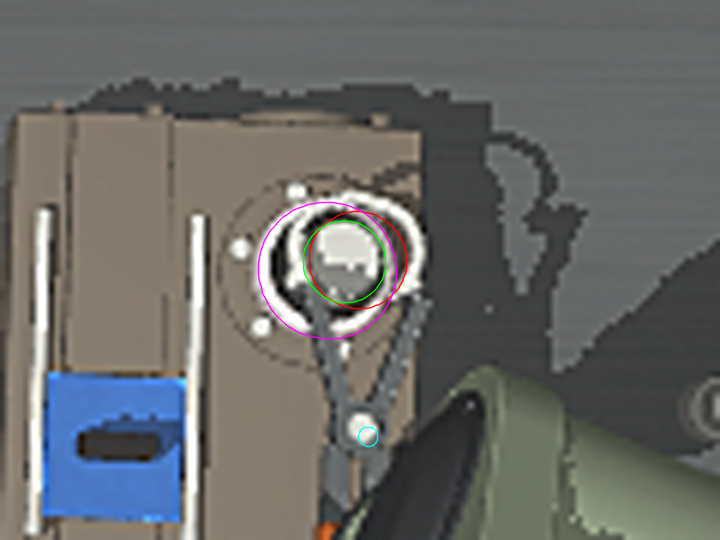

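View pics/ov_scene_9_a.png

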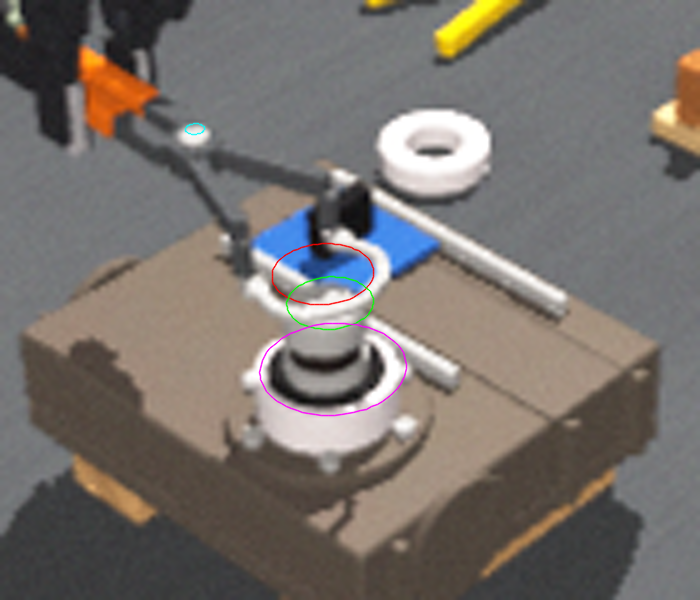

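```bash
python3 - <<'E'
from h import *
np.set_printoptions(precision=4,suppress=True)
Z=lambda u,v:((u+.5)/8.5-.5+185,(v+.5)/8.5-.5+205)
for z in(.164,.167):
  for n,p in dict(tipL=(135,360),tipR=(283,278),low=(225,402),right=(350,330),corner=(310,382)).items(): print(z,n,ray("scene",Z(*p),z))
print("piv",[(z,ray("scene",Z(33,103),z),ray("top",((361.5)/6-.5+320,428.5/6-.5+155),z)) for z in (.196,.2,.204)])
T=lambda u,v:((u+.5)/16-.5+362,(v+.5)/16-.5+180)
print("front inner",ray("top",T(276,145),.166),"front mid",ray("top",T(270,130),.166),"left",ray("top",T(128,265),.166),"right",ray("top",T(425,265),.166),"tips",ray("top",T(120,345),.166),ray("top",T(425,355),.166))
print("stub",ray("top",T(250,300),.15), proj("top",(.5904,-.2315,.15)),proj("top",(.5904,-.2315,.166)))
E
```

```text
0.164 tipL [ 0.5721 -0.2568  0.164 ]
0.164 tipR [ 0.5759 -0.2091  0.164 ]
0.164 low [ 0.6003 -0.2545  0.164 ]
0.164 right [ 0.6034 -0.2141  0.164 ]
0.164 corner [ 0.6104 -0.2356  0.164 ]
0.167 tipL [ 0.575  -0.2594  0.167 ]
0.167 tipR [ 0.5789 -0.212   0.167 ]
0.167 low [ 0.6031 -0.2572  0.167 ]
0.167 right [ 0.6062 -0.217   0.167 ]
0.167 corner [ 0.6131 -0.2384  0.167 ]
piv [(0.196, array([ 0.5083, -0.2269,  0.196 ]), array([ 0.515 , -0.2277,  0.196 ])), (0.2, array([ 0.5128, -0.2309,  0.2   ]), array([ 0.5148, -0.2268,  0.2   ])), (0.204, array([ 0.5173, -0.2348,  0.204 ]), array([ 0.5146, -0.2259,  0.204 ]))]
front inner [ 0.6131 -0.233   0.166 ] front mid [ 0.6155 -0.2321  0.166 ] left [ 0.5933 -0.2089  0.166 ] right [ 0.5938 -0.2569  0.166 ] tips [ 0.5803 -0.2075  0.166 ] [ 0.5791 -0.2567  0.166 ]
stub [ 0.5896 -0.2321  0.15  ] [376.915  197.9853] [378.2778 197.2977]
```

Request:
servo_tool --pt "-1 0 -2 0 1" --pt "-2 0.5 -4 0 1" --pt "-2 0.5 -6 0 1" --pt "-2 0.5 -8 0 1" --pt "-2 0.5 -10 0 1" --pt "-2 0.5 -10 0 1" --pt "-2 0.5 -10 0 1" --pt "-2 0.5 -10 0 1" --pt "-2 0.5 -10 0 1" --pt "-2 0.5 -10 0 1"

```text
clock: 14.23
position: [0.4443, -0.2247, 0.1594]
tool_rot: [-3.142, 0.0, 3.082]
force: [-1.0, -0.2, -2.3]
grip_width: 0.0274
```

```bash
python3 look.py 10; python3 - <<'E'
import cv2
t=cv2.imread("pics/t10.png");cv2.imwrite("pics/t10z.png",cv2.resize(t[180:215,362:400],None,fx=16,fy=16,interpolation=cv2.INTER_LANCZOS4))
t=cv2.imread("pics/s10.png");cv2.imwrite("pics/s10z.png",cv2.resize(t[225:275,190:240],None,fx=12,fy=12,interpolation=cv2.INTER_LANCZOS4))
E
```

```text
[ 0.44432902 -0.22469566  0.15935905] [-3.14150657e+00  8.94148521e-05  3.08180806e+00] [-1.03333167 -0.16090963 -2.2725097 ] 0.027363102378944335
```

View pics/t10z.png

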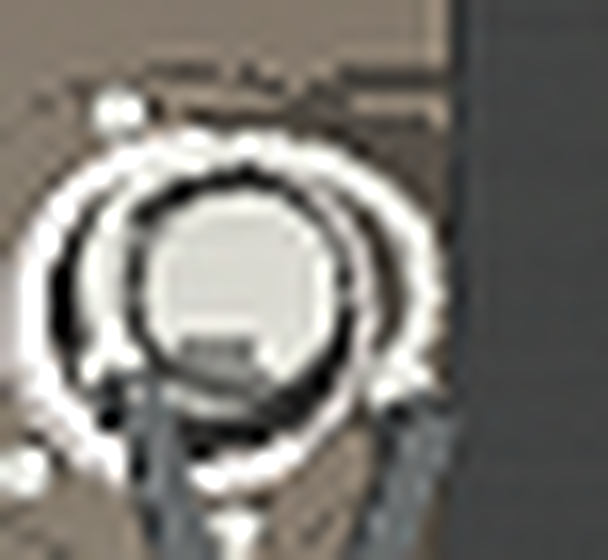

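View pics/s10z.png

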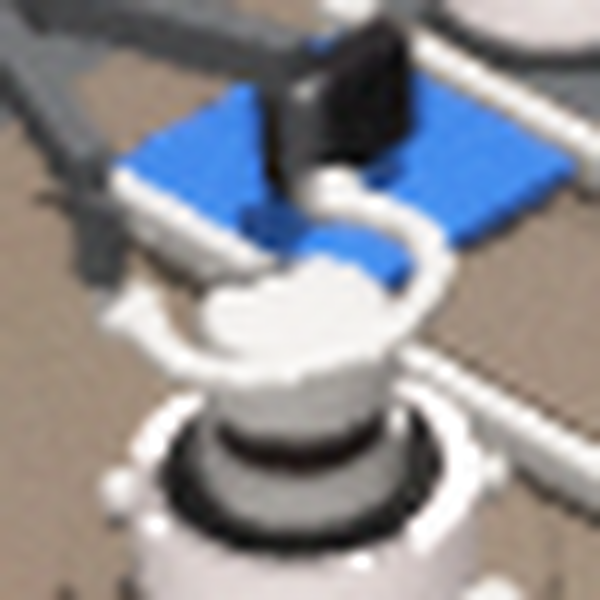

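```bash
cat > ov2.py <<'E'
from h import *
import sys
k,tag=sys.argv[1],sys.argv[2]
# stub (top cam), stub (scene cam), ring rel to stub (x,y), ring z
st={"top":np.array(eval(sys.argv[3])),"scene":np.array(eval(sys.argv[4]))}; rel=np.array(eval(sys.argv[5]))/1000; z=float(sys.argv[6])
th=np.linspace(0,2*np.pi,91)
def circ(c,r,z): return [np.array([c[0]+r*np.cos(t),c[1]+r*np.sin(t),z]) for t in th]
ims=[]
for name,f,(r0,r1,c0,c1),s in [("top",f"pics/t{k}.png",(180,215,362,400),20),("scene",f"pics/s{k}.png",(222,272,190,240),14)]:
    im=cv2.resize(cv2.imread(f)[r0:r1,c0:c1],None,fx=s,fy=s,interpolation=cv2.INTER_CUBIC)
    for c,r,zz,col in [(st[name],.018,.150,(0,200,0)),(st[name]+rel,.021,z,(0,0,255)),(st[name]+rel,.0175,z,(0,0,0))][:2]:
        q=np.array([proj(name,x) for x in circ(c,r,zz)]); q=(q-[c0,r0]+.5)*s-.5
        cv2.polylines(im,[np.round(q).astype(int)],True,col,1,cv2.LINE_AA)
    cv2.imwrite(f"pics/o_{name}_{k}{tag}.png",im)
E
python3 - <<'E'
from h import *
np.set_printoptions(precision=4,suppress=True)
T=lambda u,v:((u+.5)/16-.5+362,(v+.5)/16-.5+180)
Z=lambda u,v:((u+.5)/12-.5+190,(v+.5)/12-.5+225)
print(ray("top",T(240,288),.15),ray("scene",Z(300,312),.15), ray("top",T(262,290),.156))
E
python3 ov2.py 10 a "[.5905,-.2306]" "[.590,-.2350]" "[0,-1.5]" .156
```

```text
[ 0.5916 -0.2305  0.15  ] [ 0.5896 -0.234   0.15  ] [ 0.5906 -0.2328  0.156 ]
```

View pics/o_top_10a.png

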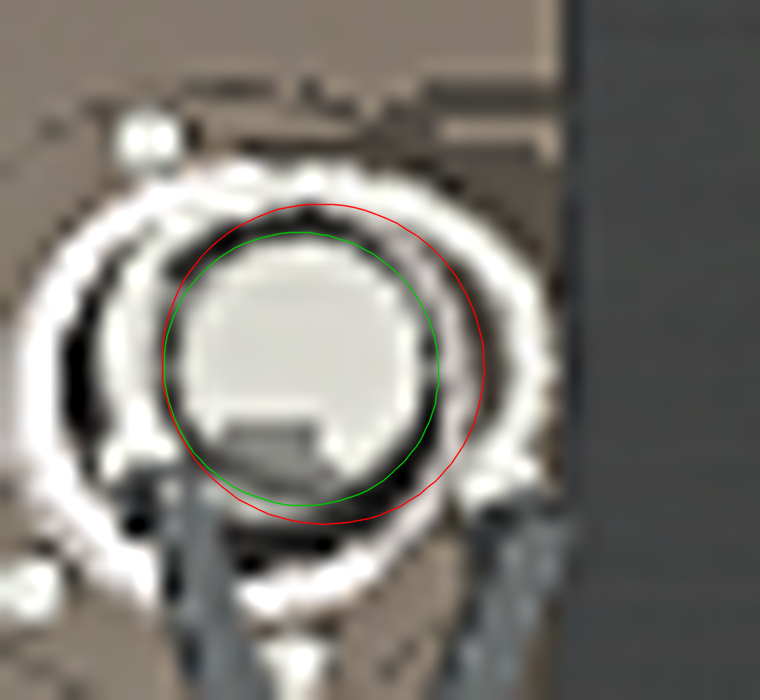

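View pics/o_scene_10a.png

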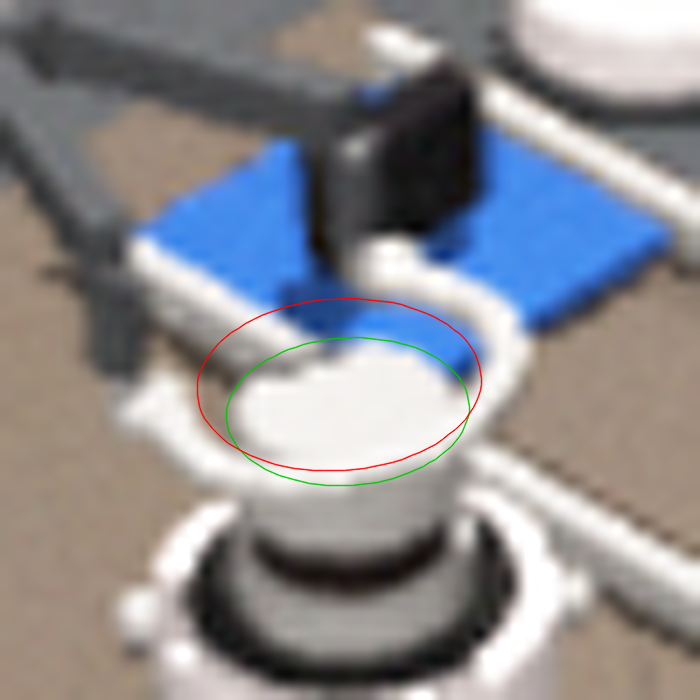

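Request:
servo_tool --pt "0.3 1 0 0 1" --pt "0.7 2.4 0 0 1" --pt "0.7 2.4 0 0 1" --pt "0.7 2.4 0 0 1" --pt "0.7 2.4 0 0 1" --pt "0.7 2.4 0 0 1" --pt "0.7 2.4 0 0 1" --pt "0.7 2.4 0 0 1" --pt "0.7 2.4 0 0 1" --pt "0.7 2.4 0 0 1"

```text
clock: 15.17
position: [0.445, -0.2223, 0.1593]
tool_rot: [-3.142, -0.0, 3.082]
force: [0.2, -0.2, -1.8]
grip_width: 0.0267
```

```bash
python3 look.py 11; python3 ov2.py 11 a "[.5908,-.2306]" "[.590,-.2350]" "[0,0]" .156
```

```text
[ 0.44497577 -0.22228076  0.15926518] [-3.14159138e+00 -5.69798200e-05  3.08176253e+00] [ 0.15403301 -0.2388637  -1.78640219] 0.026715584833416094
```

View pics/o_top_11a.png

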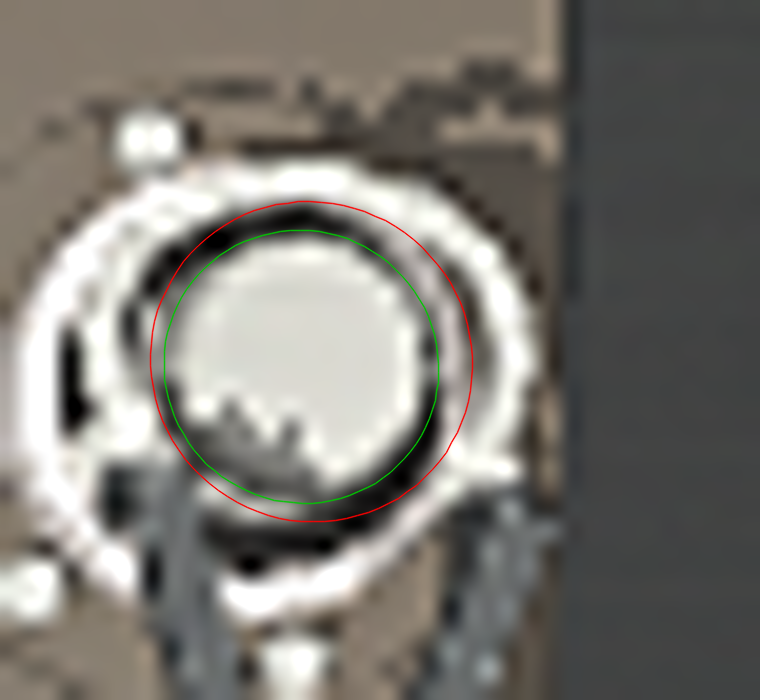

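View pics/o_scene_11a.png

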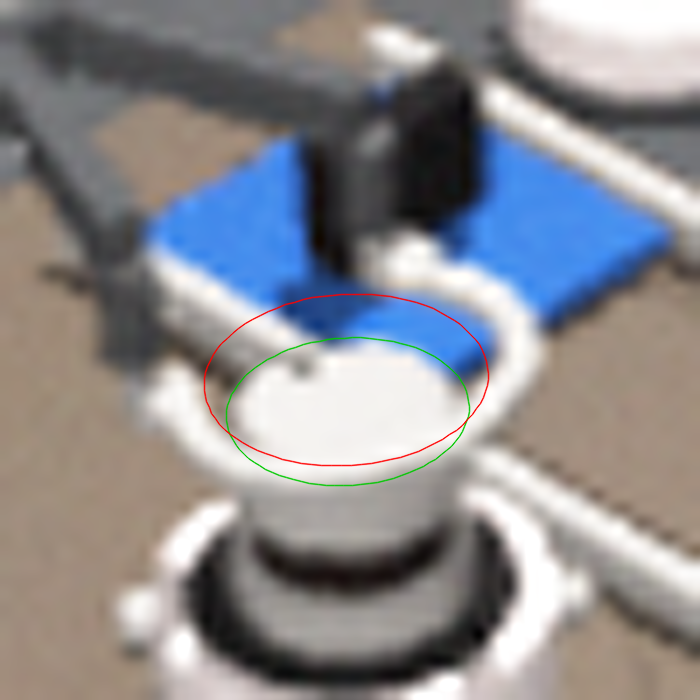

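Request:
servo_tool --pt "0 0 -2 0 1" --pt "0 0 -4 0 1" --pt "0 0 -6 0 1" --pt "0 0 -8 0 1" --pt "0 0 -10 0 1" --pt "0 0 -12 0 1" --pt "0 0 -14 0 1" --pt "0 0 -14 0 1" --pt "0 0 -14 0 1" --pt "0 0 -14 0 1"

```text
clock: 16.1
position: [0.445, -0.2223, 0.1453]
tool_rot: [-3.142, 0.0, 3.082]
force: [-0.6, 0.2, -1.9]
grip_width: 0.0271
```

```bash
python3 look.py 12; python3 ov2.py 12 a "[.5908,-.2306]" "[.590,-.2350]" "[0,0]" .142
```

```text
[ 0.44500903 -0.22230121  0.14533683] [-3.14154680e+00  4.24740220e-05  3.08172899e+00] [-0.59153069  0.24481525 -1.89824213] 0.027130552349697492
```

View pics/o_top_12a.png

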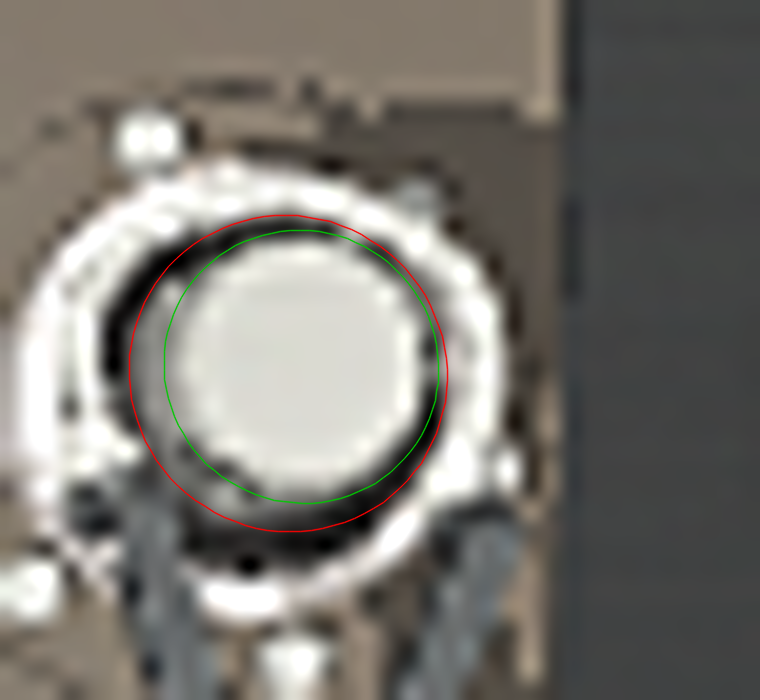

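View pics/o_scene_12a.png

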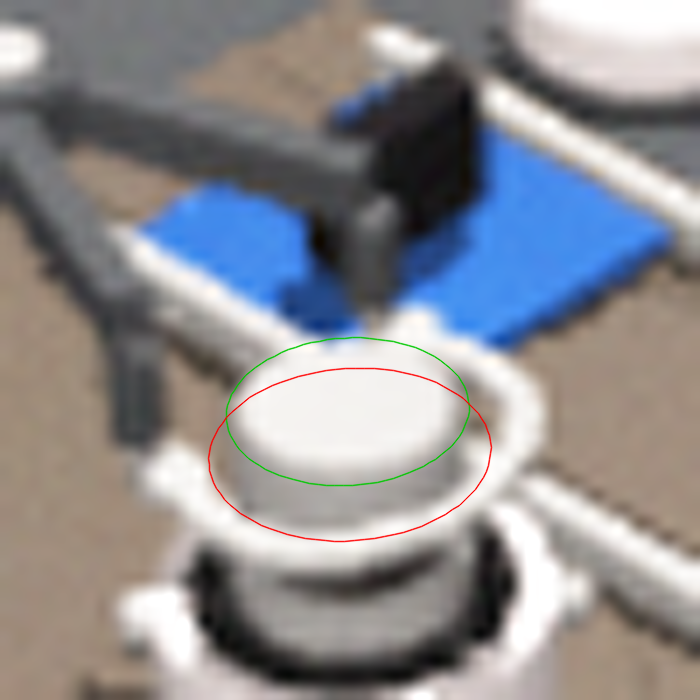

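Request:
servo_tool --pt "0.2 0 -2 0 1" --pt "0.3 0 -4 0 1" --pt "0.3 0 -6 0 1" --pt "0.3 0 -8 0 1" --pt "0.3 0 -9 0 1" --pt "0.3 0 -10 0 1" --pt "0.3 0 -11 0 1" --pt "0.3 0 -12 0 1" --pt "0.3 0 -12 0 1" --pt "0.3 0 -12 0 1"

```text
clock: 17.03
position: [0.4453, -0.2223, 0.1333]
tool_rot: [-3.142, -0.0, 3.082]
force: [-0.4, -0.3, -1.9]
grip_width: 0.0271
```

```bash
python3 look.py 13; python3 ov2.py 13 a "[.5908,-.2306]" "[.590,-.2350]" "[0,0]" .130
```

```text
[ 0.44531584 -0.22226209  0.13327417] [-3.14158254e+00 -2.49458696e-06  3.08179095e+00] [-0.42556592 -0.25359683 -1.85410106] 0.027100118209351126
```

View pics/o_top_13a.png

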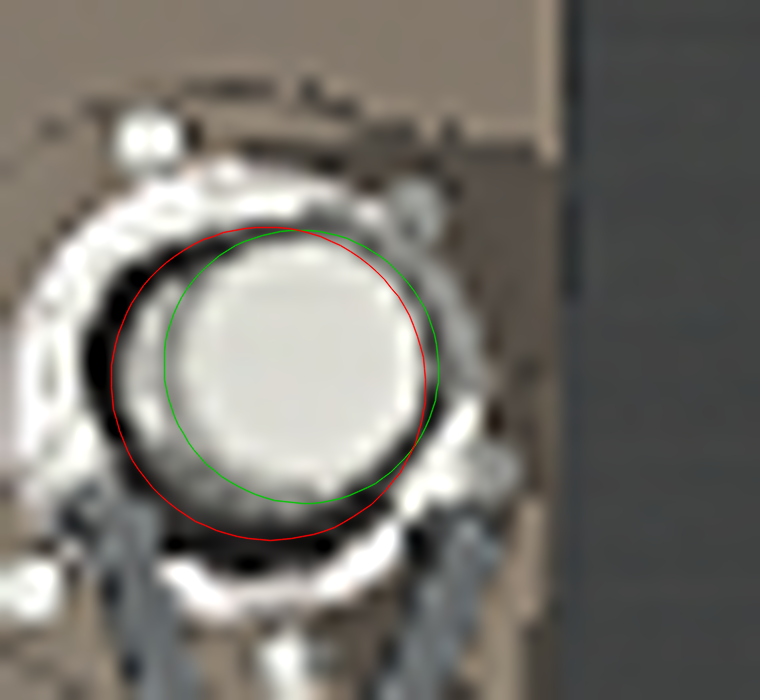

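View pics/o_scene_13a.png

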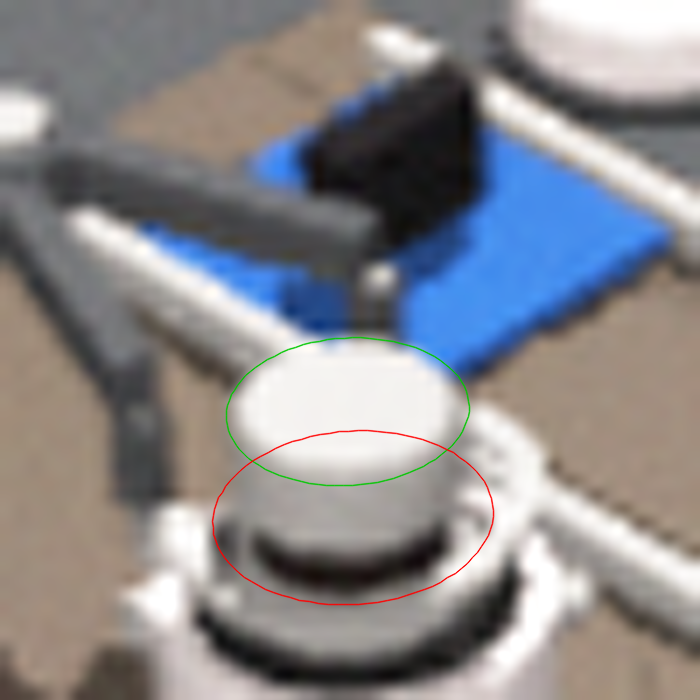

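```bash
python3 - <<'E'
from h import *
t=cv2.imread("pics/s13.png");cv2.imwrite("pics/s13z.png",cv2.resize(t[180:300,140:290],None,fx=5,fy=5,interpolation=cv2.INTER_CUBIC))
w=bot.grab_frame("wrist");cv2.imwrite("pics/w13.png",w)
E
```

```text
(no output)
```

View pics/s13z.png

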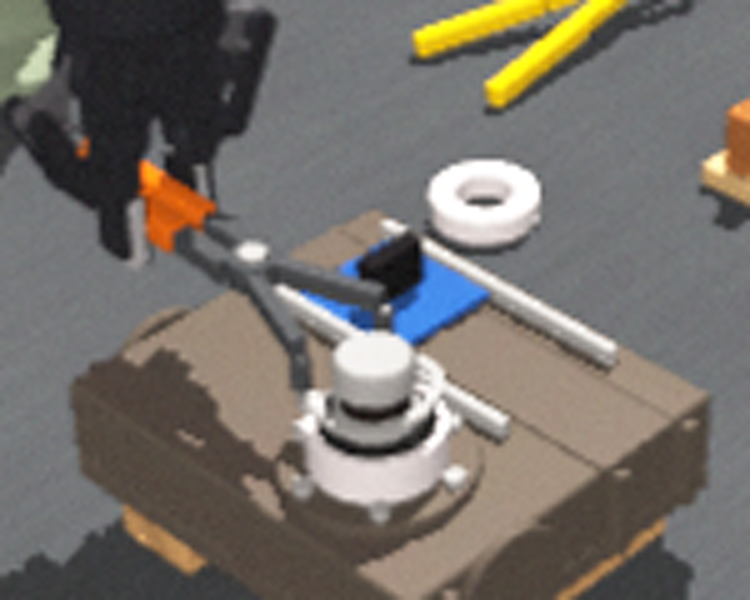

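View pics/w13.png

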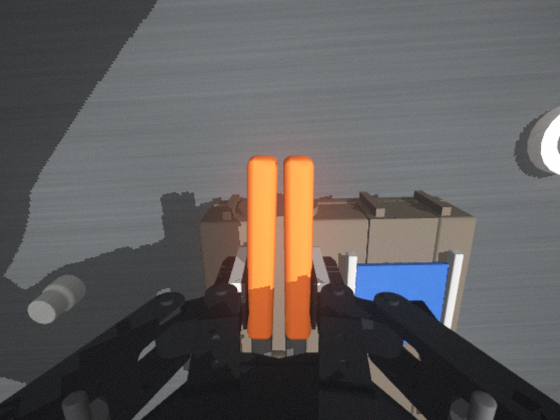

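```bash
python3 -c "
from workcell import bot
o=bot.observe();print(o['clock'],o['position'],o['force'],o['grip_width']);print(bot.job_done())"
```

```text
17.1833 [ 0.44533424 -0.22226367  0.13334702] [-0.09040627  0.56329738 -2.61016368] 0.027161783640209287
the job is handed in; nothing more can be done
None
```

I handed the job in at about 17.2 s of robot time, with the cover shut and the spread ring held round the stub groove.

- **Cover:** I gripped the tab and slid the cover closed. At the end it moved only 0.3 mm while the force rose to about 25 N, so it was on its end stop. The pictures afterwards show the hole fully covered.
- **Pliers:** I took the orange-handled pliers at the grip place and squeezed them at 60 N. The handles are parallel, so they are fully squeezed. The view before and after lifting shows no slip or tilt.
- **Ring:** I centred it over the stub using the top and scene cameras together, then lowered it level in small steps. By the grip height it is at about z 0.130 m, in line with the groove. The force stayed at about -2 N, which is just the pliers' weight, so it is not touching anything.

**Checks that disagreed:**
- **Ring position:** My first estimates of the ring's forward position differed by up to about 4 mm between the two cameras. Comparing ring and stub at nearly the same height settled this to about 1 mm, against 3 mm of clearance all round.
- **Grip width:** The gripper reads 27 mm instead of the stated 32 mm, although the handles look fully closed.
- **Ring front edge:** At the final height the front of the ring is in shadow. Its height there rests on the gripper's position and on a clear view of the ring 12 mm higher up.

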